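Tip the middle case out of the rack

ROBOT

A 6-joint arm with a two-finger parallel gripper is mounted at the origin on a cart in front of the work surface, level with it; the furniture and walls round the work are solid. World frame = base frame: x ahead of the robot, y to its left, z up, the work surface at z = 0. Lengths are in m, angles in rad, forces in N, time in s.
With the tool pointing down it reaches from about 0.375 to 0.9 m from the base axis. Payload 3.1 kg.
Tool frame: the origin (TCP) lies between the finger pads; the fingertips stand 11 mm ahead of it and the grasp point (between the pads) lies 8 mm behind it; z points along the fingers, y is the line along which they close (so a half turn about z gives the same grasp; the last joint's range is limited). The gripper opens to 87 mm and grips with 3 to 60 N. Pads are 19 mm wide; open, the fingers measure 117 mm over their backs; the gripper's body (75 mm by 190 mm) begins 51 mm behind the grasp point.
Start: joints at [1.131, 0.527, 1.433, -0, 1.181, -0.178], TCP at [0.161, 0.604, 0.234] pointing down, gripper open.
Joint ranges: [-3.08, 3.08], [-0.75, 2.2], [0.22, 2.44], [-1.43, 4.57], [0, 2.65], [-2.85, 2.85]. Speed limits (rad/s): [2.79, 2.79, 3.14, 3.14, 3.14, 3.14].

INTERFACE

Orientations are given as a unit quaternion [x, y, z, w].
In Python, from rig import robot gives the robot as it stands.
- The arm moves only by the tool move_arm, never from a script. Its argument "moves" is text: rows parted by semicolons, each of 7 numbers parted by spaces: the shift along the tool's x, y, z in units of 100 mm (1.0 is 100 mm), then the turn, a rotation vector about the tool's x, y, z in units of 90 degrees (1.0 is 90 degrees), then the opening, from 0 (shut) to 1 (fully open). A call has 1 to 12 rows; each row is the pose to reach, as a shift and turn from the pose commanded when the call began, along the tool's axes at that moment; what a row does not reach only later rows make up. A row lasts 1/10 s, in which the tool goes at most 50 mm and 8.59 degrees, less where a joint would pass 70% of its speed; a pose out of reach is approached as far as the arm can. A call with a number of a shift or a turn outside -1 to 1 is refused whole. A call with a gripper value outside its range is refused whole. The fingers move at their own pace and stop on an object; "squeeze" is the grip in N (left out, the last holds). Time passes only in rows, so rows that repeat a pose let the fingers close. It gives the time, the measured TCP pose, the force, the opening and the grip force at its end, in the units of the state.
- robot.get_obs(): the state, without advancing time (a new reading comes with each control period).
- robot.camera(name): name is "side" or "top"; returns a dict with "image" (480x640x3 uint8, red, green, blue), "intrinsics" (3x3 intrinsics, pixels), "extrinsics" (4x4, takes a point from world to camera coordinates). Camera axes: x right, y up, looking along -z (the intrinsics and any distortion apply to the point x, -y, -z); pixel columns grow to the right and rows downward; lengths in m; the calibration is good to about 2 mm. A picture is of the moment at which its call begins. There is no depth.
- robot.hand_in(): hands the job in; it is judged then, once.
The state is a dict: "time": time; "q": joint angles; "joint_velocities": joint speeds; "joint_torque": joint torques, N m; "position": TCP position; "tool_rot": TCP orientation; "ft_force": force on the tool from outside, world axes, zero at the start; "moment": the same for the moment, N m; "grip_width": finger opening in m; "grip_force": force on a finger pad.
Only numpy, scipy, OpenCV 4.12 (cv2) and the standard library are available. Lean on these libraries where they do the work, as an engineer would, in place of code of your own. Each camera call takes 0.05 s, during which the arm holds its last target. There are 200 camera calls.

TASK

Three drill cases stand tightly side by side in the rack. Tip the middle one forward until it leans on the rack's sloping front, then pull it out and stand it upright on the middle of the rubber mat, leaving the other two cases standing in the rack.

Things in the scene. Friction and masses are not known exactly. Their poses are not given: they have to be found in the camera images.
- case_mid: Middle one of three equal grey plastic drill cases in a row: 62 mm deep (x), 48 wide (y), 165 high (z), 0.25 to 0.5 kg, black latch on its front (own -x). Origin: centre of underside. The upper 100 mm of its back is free, so its top can be hooked from behind. It overbalances at 21 degrees, then falls against the rack's front and leans there at about 30, its top 50 mm clear of the others.
- case_left: The equal case on the rack's +y side of the middle one, about 1.5 mm from it, so the sides cannot be gripped in the row; same size, origin and axes. To be left standing.
- case_right: The equal case on the rack's -y side of the middle one; same size, origin and axes. To be left standing.
- rack: Fixed grey metal rack, 157 mm wide (y), open above. Origin: on the bench under the row's centre; front faces its -x, z up. Its floor, under the cases, is 4 mm high; back wall 38 mm behind the origin, 62 mm high; side walls 75 mm high. Front plate slopes outward 28 degrees from vertical, from the cases' front foot (32 mm before the origin) up to 62 mm height, 67 mm before the origin.
- mat: Fixed square black rubber mat, 140 x 140 mm, 4 mm thick, flat on the bench. Origin: centre of its underside; z up, x and y along its edges.

How it is judged:
On the way:
1. the middle case is tipped forward in the rack by at least 24 degrees, the other two still standing upright (angle between case_mid's own z axis and vertical above 0.42 rad and distance between case_mid and rack below 0.06 m and angle between each of case_left, case_right's own z axis and vertical below 0.18 rad), for 0.2 s.
At the end, for the whole second after the job is handed in: The middle case stands upright (within 10 degrees) and at rest on the mat, the centre of its underside within 40 mm of the mat's centre; the other two cases stand upright (within 10 degrees) in the rack, within 20 mm of where they stood (angle between each of case_mid, case_left, case_right's own z axis and vertical below 0.18 rad and horizontal distance between case_mid and mat below 0.04 m and height (world z) of case_mid below 0.015 m and linear speed of case_mid below 0.02 m/s and distance of each of case_left, case_right from where it was at the start of the episode below 0.02 m); the robot touches nothing.
It fails at once if one of the other two cases is tipped by more than 20 degrees (angle between any of case_left, case_right's own z axis and vertical above 0.35 rad).
It also fails if it takes over 58 s, if anything falls off the work surface, if the arm or the gripper's body presses on something with over 40 N, if the wrist force passes 120 N, or if a joint passes its speed limit or range.

## Working session

There is one attempt and no reset: what is moved stays moved. The work goes in short steps, Python scripts to look and compute and a tool call to move; the robot and the scene stay as the last step left them, time stands still between calls to the robot, and variables do not carry over. Pictures are saved under pics/ and viewed, at most 10 in all, crops included, and the job is handed in when it is done.

Besides the shell and the picture viewer there is one more tool, called after "Request:" as name(argument=value, ...) on one line, values as JSON. move_arm: Moves the arm, as the interface text tells. Shifts and turns lie within -1 to 1; 1 stands for 100 mm of shift or 90 degrees of turn. Its arguments: {"type":"object","properties":{"moves":{"type":"string"},"squeeze":{"type":"number"}},"required":["moves"]}

```bash
mkdir -p pics; ls; python3 - <<'E'
from rig import robot
import cv2,numpy as np
for n in("side","top"):
    c=robot.camera(n); cv2.imwrite(f"pics/{n}0.png",c["image"][:,:,::-1])
    print(n,c["intrinsics"].round(1).tolist(),c["extrinsics"].round(4).tolist(),[k for k in c])
    np.savez(f"{n}.npz",K=c["intrinsics"],E=c["extrinsics"])
o=robot.get_obs();print(o["time"],o["position"],o["tool_rot"],o["ft_force"])
E
```

```text
pics
side [[570.5, 0.0, 330.4], [0.0, 570.5, 237.3], [0.0, 0.0, 1.0]] [[0.6256, 0.7801, 0.0112, -0.087], [-0.5928, 0.4659, 0.6569, 0.395], [0.5073, -0.4176, 0.7539, -1.2434], [0.0, 0.0, 0.0, 1.0]] ['image', 'intrinsics', 'extrinsics']
top [[551.6, 0.0, 317.6], [0.0, 551.6, 244.0], [0.0, 0.0, 1.0]] [[0.0243, -0.9996, -0.0162, -0.2908], [0.7511, 0.0076, 0.6602, -0.4256], [-0.6598, -0.0282, 0.7509, -0.5673], [0.0, 0.0, 0.0, 1.0]] ['image', 'intrinsics', 'extrinsics']
0.1 [0.16086245 0.60328851 0.23269487] [ 1.30053288e-01  9.91506536e-01 -9.14600338e-04 -3.07446197e-04] [-0.33024156  0.00120082 -0.13323214]
```

View pics/side0.png

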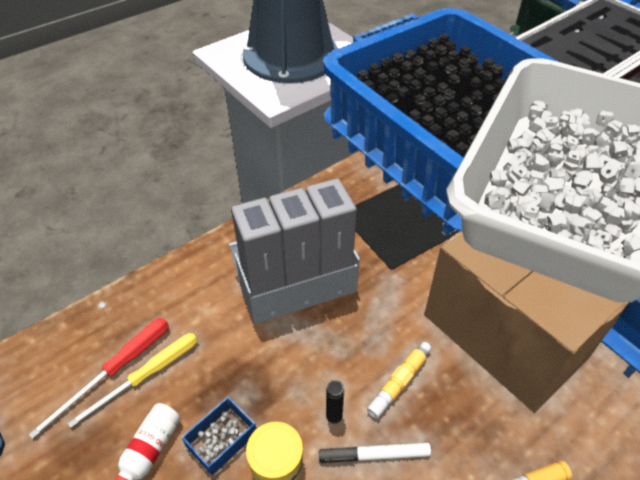

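View pics/top0.png

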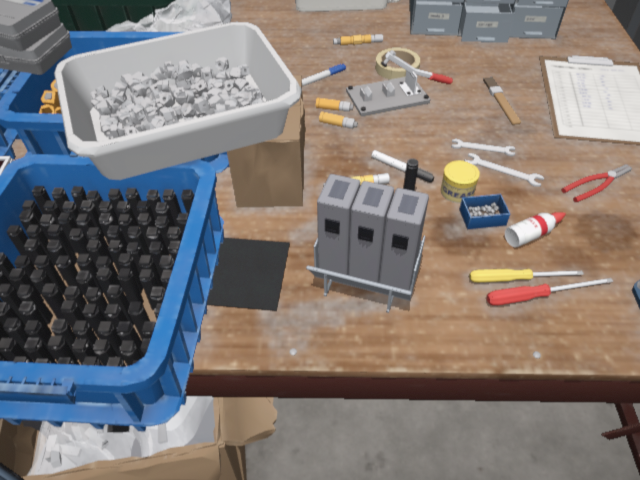

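```bash
python3 - <<'E'
import cv2,numpy as np
s=cv2.imread("pics/side0.png")[165:325,225:465];t=cv2.imread("pics/top0.png")[165:315,195:435]
a=cv2.resize(s,None,fx=3.3,fy=3.3,interpolation=cv2.INTER_CUBIC);b=cv2.resize(t,None,fx=3.3,fy=3.3,interpolation=cv2.INTER_CUBIC)
cv2.imwrite("pics/sc.png",a);cv2.imwrite("pics/tc.png",b)
E
```

```text
(no output)
```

View pics/sc.png

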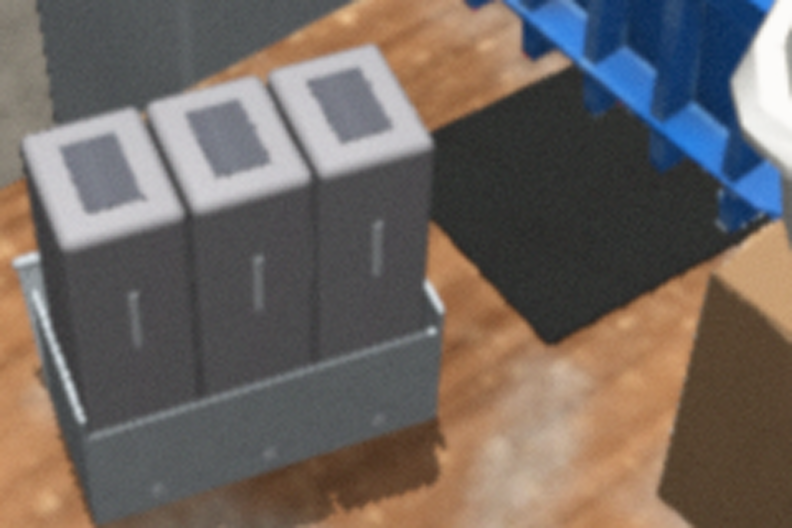

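View pics/tc.png

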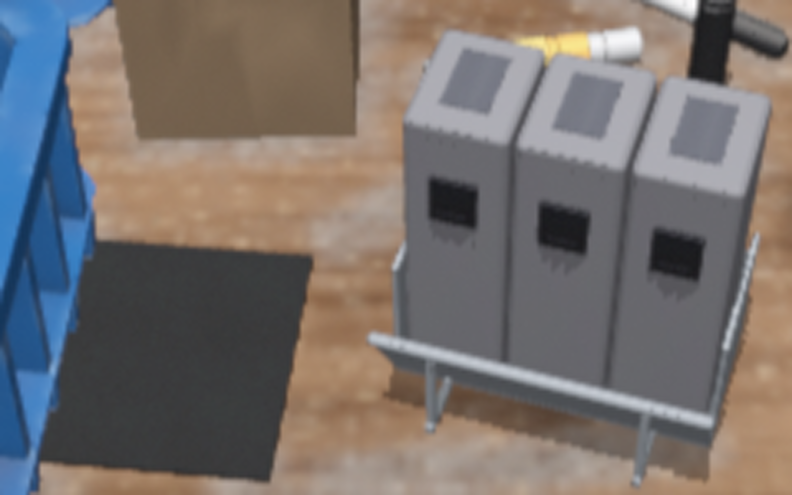

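```bash
cat >h.py <<'E'
import numpy as np
C={n:np.load(f"{n}.npz") for n in("side","top")}
off={"side":(225,165),"top":(195,165)}
def ray(n,x,y,crop=True):
    if crop:x,y=off[n][0]+x/3.3,off[n][1]+y/3.3
    K,E=C[n]["K"],C[n]["E"];d=np.linalg.inv(K)@[x,y,1];d=d*[1,-1,-1];R=E[:3,:3]
    return -R.T@E[:3,3],R.T@d/np.linalg.norm(d)
def atz(n,x,y,z,crop=True):
    o,d=ray(n,x,y,crop);return o+d*(z-o[2])/d[2]
def tri(s,t,crop=True):
    A=0;b=0;r=[ray("side",*s,crop),ray("top",*t,crop)]
    for o,d in r:
        P=np.eye(3)-np.outer(d,d);A=A+P;b=b+P@o
    p=np.linalg.solve(A,b);return p,[np.linalg.norm((np.eye(3)-np.outer(d,d))@(p-o)) for o,d in r]
E
python3 - <<'E'
from h import *
np.set_printoptions(precision=4,suppress=True)
for n,s,t in[("L",(348,103),(477,80)),("M",(228,137),(588,104)),("R",(103,172),(704,130)),
 ("M FL",(258,77),(516,133)),("M FR",(148,103),(630,166)),("M BR",(192,214),(655,72)),("M BL",(312,180),(560,55)),
 ("plate top L side", (20,262),(755,240)),("mat +x-y",(552,343),(312,256))]:print(n,*tri(s,t))
print("mat")
for p in[(312,256),(270,480),(100,241),(42,460)]:print(atz("top",*p,.004))
print("side")
for p in[(552,343),(432,212),(435,133),(580,68),(775,215)]:print(atz("side",*p,.004))
# bin near edge points
print("front plate top", atz("top",370,337,.062),atz("top",712,422,.062))
print("bin rim pt full px", atz("top",205,290,.1,False),atz("top",215,165,.1,False))
E
```

```text
L [ 0.5234 -0.3113  0.1701] [np.float64(0.0007179409512816485), np.float64(0.0007179409512816377)]
M [ 0.5093 -0.3579  0.1698] [np.float64(0.0007407395651403574), np.float64(0.0007407395651403561)]
R [ 0.4948 -0.405   0.1692] [np.float64(0.001105452035609015), np.float64(0.0011054520356088408)]
M FL [ 0.4908 -0.3284  0.17  ] [np.float64(0.00048206925906397184), np.float64(0.0004820692590639233)]
M FR [ 0.4748 -0.3722  0.1688] [np.float64(0.002234795363013257), np.float64(0.002234795363013113)]
M BR [ 0.531  -0.3888  0.1675] [np.float64(0.0005106745227931928), np.float64(0.0005106745227933015)]
M BL [ 0.5438 -0.3463  0.1667] [np.float64(0.001995748468740271), np.float64(0.001995748468740338)]
plate top L side [ 0.4755 -0.4326  0.1214] [np.float64(0.0014808601438933103), np.float64(0.0014808601438932808)]
mat +x-y [ 0.5708 -0.2285  0.0026] [np.float64(0.0012307487541001474), np.float64(0.0012307487541000327)]
mat
[ 0.5688 -0.2298  0.004 ]
[ 0.4304 -0.2183  0.004 ]
[ 0.578  -0.1193  0.004 ]
[ 0.4402 -0.1107  0.004 ]
side
[ 0.5717 -0.228   0.004 ]
[ 0.4771 -0.2191  0.004 ]
[ 0.4376 -0.1834  0.004 ]
[ 0.4482 -0.0939  0.004 ]
[ 0.5808 -0.0901  0.004 ]
front plate top [ 0.469 -0.265  0.062] [ 0.4234 -0.4149  0.062 ]
bin rim pt full px [ 0.3969 -0.1297  0.1   ] [ 0.6557 -0.1052  0.1   ]
```

```bash
python3 - <<'E'
from h import *
np.set_printoptions(precision=4,suppress=True)
# full-pixel: blue bin rim corner -x-y ; white bin near corner ; white bin far-left corner
print(tri((327,62),(193,392),False))
print(tri((460,190),(105,165),False), tri((462,190),(290,105),False), tri((525,65),(105,165),False))
E
```

```text
(array([ 0.244 , -0.1239,  0.1376]), [np.float64(0.02696237034585951), np.float64(0.026962370345859535)])
(array([ 0.5666, -0.0223,  0.1189]), [np.float64(0.07763840474709137), np.float64(0.07763840474709138)]) (array([ 0.6519, -0.2318,  0.2263]), [np.float64(0.007458918550672183), np.float64(0.007458918550672139)]) (array([0.5322, 0.0215, 0.2206]), [np.float64(0.01629399947001299), np.float64(0.01629399947001294)])
```

```bash
python3 - <<'E'
import cv2
a=cv2.imread("pics/side0.png")[0:300,310:640]
b=cv2.imread("pics/top0.png")[0:430,0:330]
a=cv2.resize(a,(480,436));b=cv2.resize(b,(320,417))
import numpy as np
c=np.zeros((436,800,3),np.uint8);c[:,:480]=a;c[:417,480:]=b
cv2.imwrite("pics/bins.png",c)
E
```

```text
(no output)
```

View pics/bins.png

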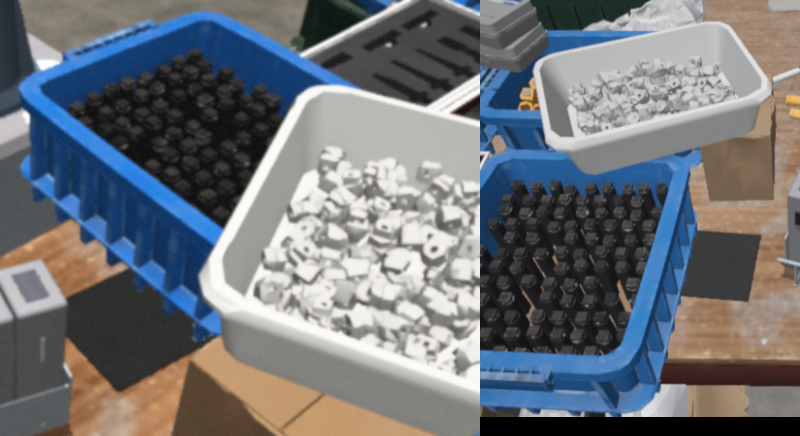

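```bash
python3 - <<'E'
from h import *
np.set_printoptions(precision=4,suppress=True)
for t in [(165,385),(170,395),(160,380)]: print(tri((328,58),t,False))
for z in(.12,.15,.18): print(z,[atz("top",u,v,z,False) for u,v in[(172,385),(195,275),(217,165)]],[atz("side",u,v,z,False)[:2] for u,v in [(328,60),(400,120),(455,165)]])
E
```

```text
(array([ 0.2417, -0.1049,  0.1434]), [np.float64(0.013957030760320961), np.float64(0.013957030760320996)])
(array([ 0.2355, -0.106 ,  0.1379]), [np.float64(0.019334259918268443), np.float64(0.019334259918268454)])
(array([ 0.2442, -0.1027,  0.146 ]), [np.float64(0.010105754037337648), np.float64(0.010105754037337567)])
0.12 [array([ 0.246, -0.119,  0.12 ]), array([ 0.4069, -0.118 ,  0.12  ]), array([ 0.6324, -0.115 ,  0.12  ])] [array([ 0.2138, -0.067 ]), array([ 0.419 , -0.0846]), array([ 0.5465, -0.0942])]
0.15 [array([ 0.2309, -0.1285,  0.15  ]), array([ 0.3835, -0.1276,  0.15  ]), array([ 0.5973, -0.1247,  0.15  ])] [array([ 0.2516, -0.0975]), array([ 0.4458, -0.1141]), array([ 0.5665, -0.1233])]
0.18 [array([ 0.2157, -0.138 ,  0.18  ]), array([ 0.3601, -0.1371,  0.18  ]), array([ 0.5623, -0.1344,  0.18  ])] [array([ 0.2895, -0.1281]), array([ 0.4727, -0.1437]), array([ 0.5865, -0.1523])]
```

Request:
move_arm(moves="0 0 -1 0 0 0 0;0 0 -1 0 0 0 0;0 0 -1 0 0 0 0", squeeze=10)

```text
time: 0.4
position: [0.1627, 0.6076, 0.3414]
tool_rot: [0.13, 0.991, 0.007, 0.002]
ft_force: [0.3, 1.4, 0.1]
grip_width: 0.0707
grip_force: 0.0
```

Request:
move_arm(moves="-1 -1 0 0 0 0 0;-1 -1 0 0 0 0 0;-1 -1 0 0 0 0 0;-1 -1 0 0 0 0 0")

```text
time: 0.8
position: [0.2333, 0.4773, 0.3329]
tool_rot: [0.132, 0.991, -0.002, -0.0]
ft_force: [0.0, 1.5, -0.5]
grip_width: 0.0389
grip_force: 0.0
```

Request:
move_arm(moves="-1 -1 0 0 0 0 0;-1 -1 0 0 0 0 0;-1 -1 0 0 0 0 0;-1 -1 0 0 0 0 0")

```text
time: 1.2
position: [0.3044, 0.3562, 0.3331]
tool_rot: [0.133, 0.991, -0.001, 0.0]
ft_force: [0.2, -0.1, 0.1]
grip_width: 0.0071
grip_force: 0.0
```

Request:
move_arm(moves="-1 -1 0 0 0 0 0;-1 -1 0 0 0 0 0;-1 -1 0 0 0 0 0;-1 -1 0 0 0 0 0")

```text
time: 1.6
position: [0.3761, 0.2345, 0.3334]
tool_rot: [0.133, 0.991, -0.0, 0.001]
ft_force: [0.4, 0.8, 0.5]
grip_width: 0.0005
grip_force: 0.0
```

Request:
move_arm(moves="-1 -1 0 0 0 0 0;-1 -1 0 0 0 0 0;-1 -1 0 0 0 0 0;-1 -1 0 0 0 0 0")

```text
time: 2.0
position: [0.4475, 0.1124, 0.3334]
tool_rot: [0.132, 0.991, -0.0, 0.001]
ft_force: [-0.7, 0.7, -1.1]
grip_width: 0.0004
grip_force: 0.0
```

Request:
move_arm(moves="-1 -1 0 0 0 0 0;-1 -1 0 0 0 0 0;-1 -1 0 0 0 0 0;-1 -1 0 0 0 0 0")

```text
time: 2.4
position: [0.5185, -0.01, 0.3331]
tool_rot: [0.132, 0.991, -0.0, 0.001]
ft_force: [-0.7, 0.7, 1.1]
grip_width: 0.0005
grip_force: 0.0
```

Request:
move_arm(moves="-1 -1 0 0 0 0 0;-1 -1 0 0 0 0 0;-1 -1 0 0 0 0 0;-1 -1 0 0 0 0 0")

```text
time: 2.8
position: [0.589, -0.1324, 0.3325]
tool_rot: [0.131, 0.991, -0.0, 0.001]
ft_force: [-1.1, 0.8, 0.2]
grip_width: 0.0006
grip_force: 0.0
```

Request:
move_arm(moves="0 -1 0 0 0 0 0;0 -1 0 0 0 0 0;0 -1 0 0 0 0 0;0 -1 0 0 0 0 0")

```text
time: 3.2
position: [0.5603, -0.2252, 0.333]
tool_rot: [0.13, 0.991, 0.001, -0.001]
ft_force: [-0.5, 0.4, 0.7]
grip_width: 0.0003
grip_force: 0.0
```

Request:
move_arm(moves="0 -1 0 0 0 0 0;0 -1 0 0 0 0 0;0 -1 0 0 0 0 0;0 -1 0 0 0 0 0;0 -1 0 0 0 0.022 0;0 -1 0 0 0 0.022 0")

```text
time: 3.8
position: [0.5355, -0.3205, 0.3335]
tool_rot: [0.146, 0.989, 0.001, -0.0]
ft_force: [-0.2, -0.0, 0.2]
grip_width: 0.0005
grip_force: 0.0
```

Request:
move_arm(moves="-0.46 -0.44 0 0 0 0 0;-0.46 -0.44 0 0 0 0 0;-0.46 -0.44 1 0 0 0 0;-0.46 -0.44 1 0 0 0 0;-0.46 -0.44 1 0 0 0 0;-0.46 -0.44 1 0 0 0 0")

```text
time: 4.4
position: [0.5664, -0.3775, 0.2335]
tool_rot: [0.146, 0.989, 0.001, -0.001]
ft_force: [-1.0, -0.3, 1.1]
grip_width: 0.0004
grip_force: 0.0
```

```bash
python3 - <<'E'
from rig import robot
import cv2,numpy as np
s=robot.camera("side")["image"][120:330,200:400,::-1];t=robot.camera("top")["image"][120:330,270:470,::-1]
cv2.imwrite("pics/h1.png",cv2.resize(np.hstack([s,t]),(800,420),interpolation=cv2.INTER_CUBIC))
print(robot.get_obs()["position"])
E
```

```text
[ 0.56776383 -0.37963617  0.23695287]
```

View pics/h1.png

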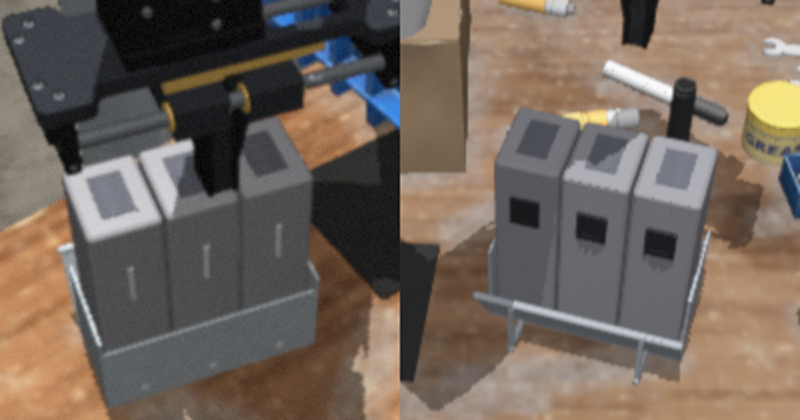

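Request:
move_arm(moves="0 0 0.45 0 0 0 0;0 0 0.86 0 0 0 0;0 0 0.86 0 0 0 0")

```text
time: 4.8
position: [0.5641, -0.3773, 0.1449]
tool_rot: [0.147, 0.989, 0.002, -0.003]
ft_force: [-1.0, 1.0, -0.7]
grip_width: 0.0002
grip_force: 0.0
```

Request:
move_arm(moves="0.15 0 0 0 0 0 0;0.25 0 0 0 0 0 0;0.33 0 0 0 0 0 0;0.41 0 0 0 0 0 0;0.49 0 0 0 0 0 0;0.57 0 0 0 0 0 0;0.64 0 0 0 0 0 0;0.7 0 0 0 0 0 0;0.76 0 0 0 0 0 0;0.82 0 0 0 0 0 0;0.82 0 0 0 0 0 0")

```text
time: 5.9
position: [0.4865, -0.355, 0.1474]
tool_rot: [0.147, 0.989, 0.0, -0.0]
ft_force: [0.4, -0.3, -0.4]
grip_width: 0.0001
grip_force: 0.0
```

```bash
python3 - <<'E'
from rig import robot
import cv2,numpy as np
s=robot.camera("side")["image"][120:330,200:400,::-1];t=robot.camera("top")["image"][120:330,270:470,::-1]
cv2.imwrite("pics/h2.png",cv2.resize(np.hstack([s,t]),(800,420),interpolation=cv2.INTER_CUBIC))
o=robot.get_obs();print(o["position"],o["ft_force"])
E
```

```text
[ 0.48736865 -0.35553285  0.14760113] [ 0.30605266 -0.10610237 -0.0620733 ]
```

View pics/h2.png

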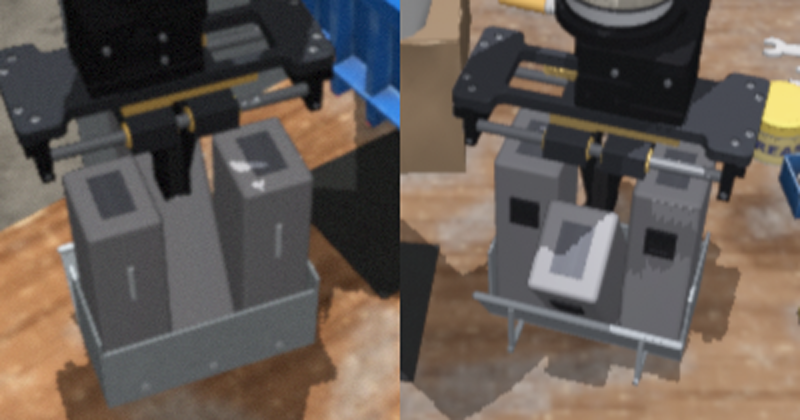

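Request:
move_arm(moves="0 0 -0.5 0 0 0 0;0 0 -1 0 0 0 0;0 0 -1 0 0 0 0.5;0 0 -1 0 0 0 1")

```text
time: 6.4
position: [0.4882, -0.3561, 0.2493]
tool_rot: [0.147, 0.989, -0.001, 0.002]
ft_force: [-0.2, 0.5, -0.7]
grip_width: 0.0097
grip_force: 0.0
```

Request:
move_arm(moves="0.45 0.04 0.1 0 -0.08 0 1;0.9 0.04 0.3 0 -0.17 0 1;0.9 0.04 0.3 0 -0.25 0 1;0.9 0.04 0.3 0 -0.333 0 1;0.9 0.04 0.3 0 -0.333 0 1;0.9 0.04 0.3 0 -0.333 0 1")

```text
time: 7.0
position: [0.4135, -0.3234, 0.2296]
tool_rot: [0.146, 0.959, -0.039, 0.241]
ft_force: [-0.0, -0.5, -0.6]
grip_width: 0.0565
grip_force: 0.0
```

```bash
python3 - <<'E'
from rig import robot
import cv2,numpy as np
s=robot.camera("side")["image"][120:330,200:400,::-1];t=robot.camera("top")["image"][120:330,270:470,::-1]
cv2.imwrite("pics/h3.png",cv2.resize(np.hstack([s,t]),(800,420),interpolation=cv2.INTER_CUBIC))
o=robot.get_obs();print(o["position"],o["tool_rot"],o["q"])
from h import *
def proj(n,p):
    K,E=C[n]["K"],C[n]["E"];c=E[:3,:3]@p+E[:3,3];c=K@(c*[1,-1,-1]);return c[:2]/c[2]
xr=np.array([.957,-.289,0]);yr=np.array([.289,.957,0]);O=np.array([.509,-.358,0])
from math import *
for a in(28,30,32):
    a=radians(a)
    for d,w in((0,-.024),(0,.024),(.062,.024),(.062,-.024)):
        p=O+xr*(-.031+d*cos(a)-.165*sin(a))+yr*w+np.array([0,0,.004+d*sin(a)+.165*cos(a)])
        u=proj("top",p);print(round(degrees(a)),d,w,(400+(u[0]-270)*2,(u[1]-120)*2))
E
```

```text
[ 0.41459583 -0.324266    0.23024242] [ 0.14606043  0.95852043 -0.0396505   0.24152178] [-1.06708647  0.2917072   2.01700495  0.65996767  0.55797435 -2.85442374]
28 0 -0.024 (np.float64(597.8304726490128), np.float64(295.3372207789955))
28 0 0.024 (np.float64(526.3245672128214), np.float64(278.11258701087115))
28 0.062 0.024 (np.float64(550.8954879672294), np.float64(189.3425600434217))
28 0.062 -0.024 (np.float64(621.5403316309056), np.float64(204.98564181951934))
30 0 -0.024 (np.float64(595.5981853775759), np.float64(303.91909070427687))
30 0 0.024 (np.float64(524.0208390763903), np.float64(286.54437646799624))
30 0.062 0.024 (np.float64(548.2750354512261), np.float64(196.6064356793155))
30 0.062 -0.024 (np.float64(619.1889194339423), np.float64(212.42342190404503))
32 0 -0.024 (np.float64(593.3858430379071), np.float64(312.57573320927145))
32 0 0.024 (np.float64(521.7558980647759), np.float64(295.0541415554767))
32 0.062 0.024 (np.float64(545.6413233387156), np.float64(204.1185899324749))
32 0.062 -0.024 (np.float64(616.808361954435), np.float64(220.1105801509334))
```

View pics/h3.png

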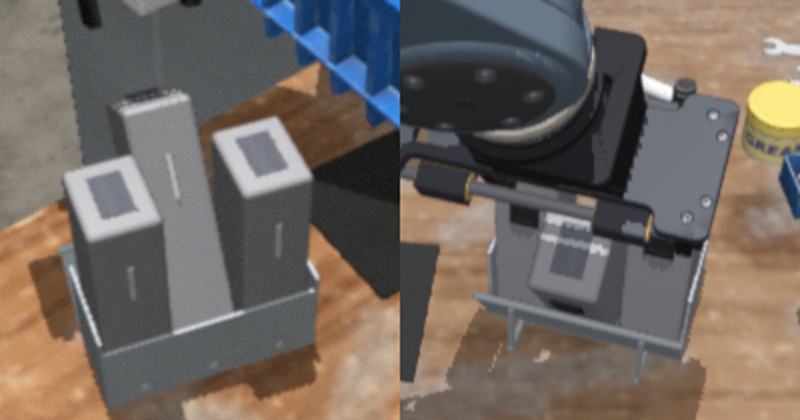

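Request:
move_arm(moves="0 0 -0.2 0 0.09 0 1;0 0 -0.4 0 0.18 0 1;0 0 -0.4 0 0.27 0 1;0 0 -0.4 0 0.315 0 1;0 0 -0.4 0 0.315 0 1")

```text
time: 7.6
position: [0.3997, -0.3201, 0.2664]
tool_rot: [0.151, 0.989, -0.004, 0.001]
ft_force: [0.2, 0.3, 0.5]
grip_width: 0.0867
grip_force: 0.0
```

Request:
move_arm(moves="0 0 0 0 0 1 1;0 0 0 0 0 1 1;0 0 0 0 0 1 1;0 0 0 0 0 1 1;0 0 0 0 0 1 1;0 0 0 0 0 1 1;0 0 0 0 0 1 1;0 0 0 0 0 1 1;0 0 0 0 0 1 1;0 0 0 0 0 1 1;0 0 0 0 0 1 1;0 0 0 0 0 1 1")

```text
time: 8.8
position: [0.3954, -0.3172, 0.265]
tool_rot: [0.807, 0.591, -0.001, 0.001]
ft_force: [0.5, 0.0, -0.5]
grip_width: 0.0871
grip_force: 0.0
```

Request:
move_arm(moves="0 0 0 0 0 1 1;0 0 0 0 0 1 1;0 0 0 0 0 1 1;0 0 0 0 0 1 1;0 0 0 0 0 1 1;0 0 0 0 0 1 1;0 0 0 0 0 1 1;0 0 0 0 0 1 1;0 0 0 0 0 1 1;0 0 0 0 0 1 1;0 0 0 0 0 1 1;0 0 0 0 0 1 1")

```text
time: 10.0
position: [0.3956, -0.3173, 0.2652]
tool_rot: [0.988, -0.152, 0.0, 0.001]
ft_force: [0.0, 0.0, 0.4]
grip_width: 0.087
grip_force: 0.0
```

```bash
cat >>h.py <<'E'
from scipy.spatial.transform import Rotation as Rn
def go(p,R):  # print move from the present pose to TCP p, rotation matrix R
    from rig import robot
    o=robot.get_obs();R0=Rn.from_quat(o["tool_rot"])
    s=R0.inv().apply(np.array(p)-o["position"])*10
    t=(R0.inv()*Rn.from_matrix(R)).as_rotvec()/(np.pi/2)
    print("move",s.round(3),t.round(3),"at",o["position"].round(4),"q",np.round(o["q"],2),"f",o["ft_force"].round(1),"w",round(o["grip_width"],4),o["grip_force"],"t",o["time"])
xr=np.array([.957,-.289,0]);yr=np.array([.289,.957,0]);O=np.array([.509,-.358,0]);Z=np.array([0,0,1.])
def tilt(a):
    z=np.sin(a)*xr-np.cos(a)*Z;y=-yr;return np.column_stack([np.cross(y,z),y,z])
E
python3 - <<'E'
from h import *
R=tilt(np.radians(30))
print(R.round(2))
g=O-.0715*xr+.1365*Z
go(g-.085*R[:,2],R);go(g,R)
E
```

```text
[[ 0.83 -0.29  0.48]
 [-0.25 -0.96 -0.14]
 [ 0.5  -0.   -0.87]]
move [0.064 0.059 0.551] [ 0.004  0.333 -0.007] at [ 0.3956 -0.3173  0.2652] q [-0.9   0.33  1.69 -0.    1.13  0.98] f [0.  0.  0.4] w 0.087 0.0 t 10.0
move [0.488 0.052 1.288] [ 0.004  0.333 -0.007] at [ 0.3956 -0.3173  0.2652] q [-0.9   0.33  1.69 -0.    1.13  0.98] f [0.  0.  0.4] w 0.087 0.0 t 10.0
```

Request:
move_arm(moves="0.06 0.06 0.2 0 0.09 0 1;0.06 0.06 0.4 0 0.18 0 1;0.06 0.06 0.55 0 0.27 0 1;0.06 0.06 0.55 0 0.333 0 1;0.06 0.06 0.55 0 0.333 0 1;0.06 0.06 0.55 0 0.333 0 1")

```text
time: 10.6
position: [0.3979, -0.3238, 0.2092]
tool_rot: [0.955, -0.148, 0.254, 0.04]
ft_force: [-0.5, -0.3, 0.8]
grip_width: 0.0869
grip_force: 0.0
```

```bash
python3 - <<'E'
from h import *
R=tilt(np.radians(30))
g=O-.0715*xr+.1365*Z
go(g,R)
E
```

```text
move [ 0.027 -0.001  0.854] [ 0.005  0.002 -0.008] at [ 0.3979 -0.3238  0.2092] q [-1.12  0.32  2.09  0.84  0.51  0.06] f [-0.5 -0.3  0.8] w 0.0869 0.0 t 10.6
```

Request:
move_arm(moves="0.03 0 0.3 0 0 0 1;0.03 0 0.6 0 0 0 1;0.03 0 0.84 0 0 0 1;0.03 0 0.84 0 0 0 1")

```text
time: 11.0
position: [0.4434, -0.3389, 0.1375]
tool_rot: [0.955, -0.147, 0.255, 0.04]
ft_force: [1.0, 0.7, 0.1]
grip_width: 0.087
grip_force: 0.0
```

Request:
move_arm(moves="0 0 0 0 0 0 0.4;0 0 0 0 0 0 0.4;0 0 0 0 0 0 0.4;0 0 0 0 0 0 0.4;0 0 0 0 0 0 0.4;0 0 0 0 0 0 0.4;0 0 0 0 0 0 0.4;0 0 0 0 0 0 0.4", squeeze=12)

```text
time: 11.8
position: [0.4422, -0.3391, 0.1397]
tool_rot: [0.954, -0.148, 0.256, 0.041]
ft_force: [-1.3, 0.2, 2.2]
grip_width: 0.0482
grip_force: 12.1
```

```bash
python3 - <<'E'
from rig import robot
import cv2,numpy as np
from h import *
s=robot.camera("side")["image"][120:330,200:400,::-1];t=robot.camera("top")["image"][120:330,270:470,::-1]
cv2.imwrite("pics/h4.png",cv2.resize(np.hstack([s,t]),(800,420),interpolation=cv2.INTER_CUBIC))
g=O-.0715*xr+.1365*Z
go(g,tilt(np.radians(30)))
E
```

```text
move [-0.034 -0.012  0.017] [ 0.007 -0.001 -0.007] at [ 0.4422 -0.3391  0.1397] q [-1.04  0.52  2.05  1.14  0.37 -0.2 ] f [-1.  -0.   3.6] w 0.0479 12.089384867576882 t 11.9
```

View pics/h4.png

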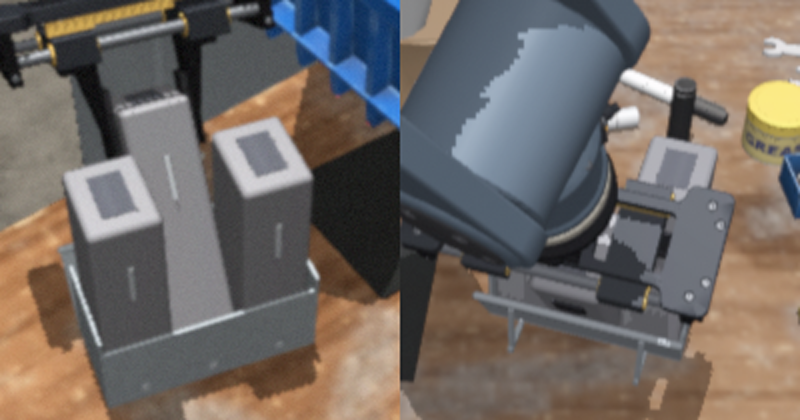

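Request:
move_arm(moves="0 0 0 0 0 0 0.4;0 0 0 0 0 0 0.4;0 0 -0.1 0 0 0 0.4;0 0 -0.25 0 0 0 0.4;0 0 -0.4 0 0 0 0.4;0 0 -0.55 0 0 0 0.4;0 0 -0.7 0 0 0 0.4;0 0 -0.85 0 0 0 0.4;0 0 -1 0 0 0 0.4;0 0 -1 0 0 0 0.4", squeeze=50)

```text
time: 12.9
position: [0.394, -0.323, 0.2263]
tool_rot: [0.955, -0.148, 0.256, 0.041]
ft_force: [0.1, 0.0, -2.4]
grip_width: 0.0476
grip_force: 50.0
```

```bash
python3 - <<'E'
from h import *
R=tilt(np.radians(30));g=O-.0715*xr+.1365*Z
go(g-.1*R[:,2]+.1*Z,R)
go(g-.1*R[:,2]+.1*Z,tilt(0))
E
```

```text
move [ 0.473  0.006 -0.844] [ 0.007 -0.    -0.007] at [ 0.394  -0.323   0.2263] q [-1.13  0.28  2.08  0.78  0.55  0.12] f [ 0.1  0.  -2.4] w 0.0476 49.98569412464349 t 12.9
move [ 0.473  0.006 -0.844] [ 0.005 -0.333 -0.008] at [ 0.394  -0.323   0.2263] q [-1.13  0.28  2.08  0.78  0.55  0.12] f [ 0.1  0.  -2.4] w 0.0476 49.98569412464349 t 12.9
```

Request:
move_arm(moves="0.15 0 -0.25 0 0 0 0.4;0.3 0 -0.5 0 0 0 0.4;0.5 0 -0.86 0 0 0 0.4;0.5 0 -0.86 0 0 0 0.4")

```text
time: 13.3
position: [0.3966, -0.326, 0.33]
tool_rot: [0.954, -0.147, 0.259, 0.045]
ft_force: [0.4, -1.5, -1.8]
grip_width: 0.0474
grip_force: 50.0
```

Request:
move_arm(moves="0 0 0 0 -0.08 0 0.4;0 0 0 0 -0.16 0 0.4;0 0 0 0 -0.24 0 0.4;0 0 0 0 -0.335 0 0.4;0 0 0 0 -0.335 0 0.4;0 0 0 0 -0.335 0 0.4")

```text
time: 13.9
position: [0.3952, -0.3222, 0.323]
tool_rot: [0.988, -0.152, -0.002, -0.001]
ft_force: [-0.5, -0.3, -2.5]
grip_width: 0.0478
grip_force: 50.0
```

```bash
python3 - <<'E'
from h import *
xm=np.array([.997,-.0785,0])  # tool y along mat x
R=np.column_stack([np.cross(xm,-Z),xm,-Z]);print(R.round(2))
go([.490,-.178,.33],R)
E
```

```text
[[ 0.08  1.   -0.  ]
 [ 1.   -0.08 -0.  ]
 [-0.    0.   -1.  ]]
move [ 0.469 -1.661 -0.07 ] [-2.000e-03  1.000e-03 -1.145e+00] at [ 0.3952 -0.3222  0.323 ] q [-0.9   0.27  1.6  -0.    1.28  0.97] f [-0.5 -0.3 -2.5] w 0.0478 50.0468421689402 t 13.9
```

Request:
move_arm(moves="0 0 -0.3 0 0 -0.09 0.4;0.1 -0.2 -0.3 0 0 -0.18 0.4;0.2 -0.4 -0.3 0 0 -0.27 0.4;0.3 -0.6 -0.3 0 0 -0.36 0.4;0.3 -0.8 -0.3 0 0 -0.45 0.4;0.3 -1 -0.3 0 0 -0.54 0.4;0.3 -1 -0.3 0 0 -0.63 0.4;0.3 -1 -0.3 0 0 -0.72 0.4;0.3 -1 -0.3 0 0 -0.81 0.4;0.3 -1 -0.3 0 0 -0.9 0.4;0.3 -1 -0.3 0 0 -0.98 0.4;0.3 -1 -0.3 0 0 -0.98 0.4")

```text
time: 15.1
position: [0.4523, -0.2363, 0.3541]
tool_rot: [0.817, 0.577, -0.001, -0.001]
ft_force: [0.2, -1.0, -2.2]
grip_width: 0.0477
grip_force: 50.0
```

```bash
python3 - <<'E'
from h import *
xm=np.array([.997,-.0785,0]);R=np.column_stack([np.cross(xm,-Z),xm,-Z])
go([.490,-.178,.33],R)
E
```

```text
move [0.675 0.161 0.24 ] [-0.002  0.    -0.167] at [ 0.4523 -0.2363  0.3541] q [-0.7   0.24  1.55 -0.    1.35 -0.36] f [ 0.2 -1.  -2.2] w 0.0477 50.045426524702634 t 15.1
```

Request:
move_arm(moves="0.3 0.1 0.1 0 0 -0.08 0.4;0.67 0.16 0.24 0 0 -0.167 0.4;0.67 0.16 0.24 0 0 -0.167 0.4;0.67 0.16 0.24 0 0 -0.167 0.4")

```text
time: 15.5
position: [0.4904, -0.1784, 0.33]
tool_rot: [0.734, 0.679, -0.002, -0.001]
ft_force: [-0.0, -0.5, -1.4]
grip_width: 0.0479
grip_force: 50.0
```

```bash
python3 - <<'E'
from rig import robot
import cv2,numpy as np
from h import *
xm=np.array([.997,-.0785,0]);ym=np.array([.0785,.997,0]);R=np.column_stack([np.cross(xm,-Z),xm,-Z])
go([.490,-.178,.33],R)
def proj(n,p):
    K,E=C[n]["K"],C[n]["E"];c=E[:3,:3]@p+E[:3,3];c=K@(c*[1,-1,-1]);return c[:2]/c[2]
out=[]
P=robot.get_obs()["position"]
for n,(x0,y0) in(("side",(310,40)),("top",(150,90))):
    im=robot.camera(n)["image"][:,:,::-1].copy()
    for zb,col in((P[2]-.136,(0,255,0)),(.004,(0,0,255)),(.169,(0,255,255))):
        pts=np.array([proj(n,np.array([P[0],P[1],zb])+a*.024*xm+b*.031*ym) for a,b in((1,1),(1,-1),(-1,-1),(-1,1))])
        cv2.polylines(im,[pts.round().astype(int)],True,col,1)
    out.append(cv2.resize(im[y0:y0+250,x0:x0+200],(400,500),interpolation=cv2.INTER_CUBIC))
cv2.imwrite("pics/h5.png",np.hstack(out))
E
```

```text
move [ 0.004 -0.004  0.   ] [-0.003  0.001 -0.   ] at [ 0.4904 -0.1784  0.33  ] q [-0.56  0.28  1.56 -0.    1.3  -0.48] f [-0.  -0.5 -1.4] w 0.0479 50.018642698269105 t 15.5
```

View pics/h5.png

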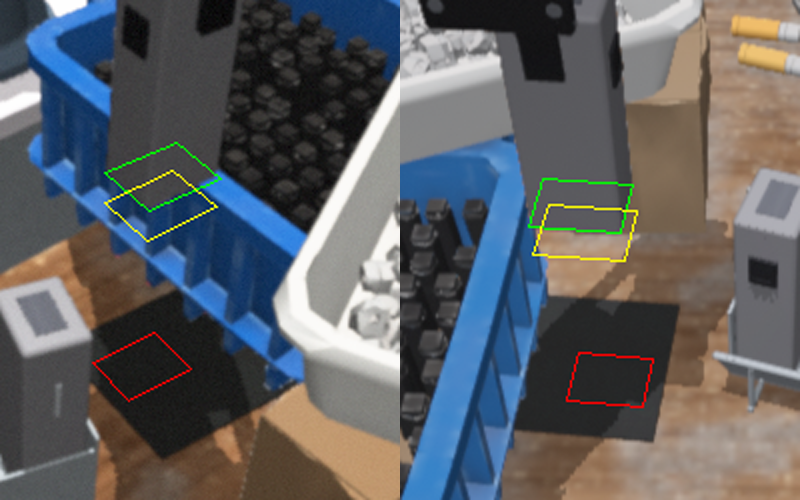

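Request:
move_arm(moves="0.02 0.02 0.3 0 0 0 0.4;0.02 0.02 0.6 0 0 0 0.4;0.02 0.02 0.95 0 0 0 0.4;0.02 0.02 0.95 0 0 0 0.4")

```text
time: 16.0
position: [0.4897, -0.1769, 0.2323]
tool_rot: [0.735, 0.678, -0.003, -0.005]
ft_force: [-0.2, 0.3, -3.1]
grip_width: 0.0474
grip_force: 50.0
```

Request:
move_arm(moves="0 0 0.3 0 0 0 0.4;0 0 0.5 0 0 0 0.4;0 0 0.7 0 0 0 0.4;0 0 0.85 0 0 0 0.4;0 0 0.85 0 0 0 0.4;0 0 0.85 0 0 0 0.4")

```text
time: 16.6
position: [0.4938, -0.179, 0.1523]
tool_rot: [0.734, 0.679, -0.001, 0.001]
ft_force: [0.2, 1.3, -2.6]
grip_width: 0.0479
grip_force: 50.0
```

```bash
python3 - <<'E'
from h import *
xm=np.array([.997,-.0785,0]);R=np.column_stack([np.cross(xm,-Z),xm,-Z])
go([.492,-.176,.140],R)
E
```

```text
move [ 0.029 -0.02   0.123] [-0.     0.002  0.   ] at [ 0.4938 -0.179   0.1523] q [-0.56  0.51  1.76 -0.    0.87 -0.48] f [ 0.2  1.3 -2.6] w 0.0479 50.01884311350295 t 16.6
```

Request:
move_arm(moves="0 0 0.04 0 0 0 0.4;0 0 0.08 0 0 0 0.4;0 0 0.08 0 0 0 0.4;0 0 0.08 0 0 0 0.4")

```text
time: 17.0
position: [0.4934, -0.1781, 0.1433]
tool_rot: [0.734, 0.679, -0.002, 0.001]
ft_force: [0.2, 0.5, -1.7]
grip_width: 0.0478
grip_force: 50.0
```

Request:
move_arm(moves="0 0 0.02 0 0 0 0.4;0 0 0.02 0 0 0 0.4;0 0 0.02 0 0 0 0.4")

```text
time: 17.3
position: [0.4934, -0.1779, 0.1431]
tool_rot: [0.734, 0.679, -0.002, 0.001]
ft_force: [-1.0, 2.3, 11.9]
grip_width: 0.0477
grip_force: 50.1
```

Request:
move_arm(moves="0 0 0.02 0 0 0 0.4;0 0 0.02 0 0 0 0.4;0 0 0.02 0 0 0 0.4")

```text
time: 17.6
position: [0.4935, -0.1777, 0.143]
tool_rot: [0.734, 0.679, -0.001, 0.001]
ft_force: [-4.6, 4.8, 25.4]
grip_width: 0.0481
grip_force: 50.1
```

Request:
move_arm(moves="0 0 -0.03 0 0 0 0.45;0 0 -0.03 0 0 0 0.45;0 0 -0.03 0 0 0 0.45", squeeze=4)

```text
time: 17.9
position: [0.4932, -0.1777, 0.1423]
tool_rot: [0.734, 0.679, -0.002, 0.0]
ft_force: [-0.5, 0.7, 5.6]
grip_width: 0.0479
grip_force: 4.0
```

Request:
move_arm(moves="0 0 0 0 0 0 0.6;0 0 0 0 0 0 0.65;0 0 0 0 0 0 0.75;0 0 0 0 0 0 0.8;0 0 0 0 0 0 0.8;0 0 0 0 0 0 0.8")

```text
time: 18.5
position: [0.4928, -0.1779, 0.1417]
tool_rot: [0.734, 0.679, -0.002, -0.0]
ft_force: [-0.5, -0.4, -0.5]
grip_width: 0.069
grip_force: 0.0
```

Request:
move_arm(moves="0 0 -0.2 0 0 0 0.8;0 0 -0.5 0 0 0 0.8;0 0 -1 0 0 0 0.8;0 0 -1 0 0 0 0.8;0 0 -1 0 0 0 0.8")

```text
time: 19.0
position: [0.4937, -0.1779, 0.2431]
tool_rot: [0.734, 0.679, -0.001, 0.001]
ft_force: [0.8, 0.4, -1.2]
grip_width: 0.07
grip_force: 0.0
```

Request:
move_arm(moves="0 0 -0.5 0 0 0 0.8;0 0 -1 0 0 0 0.8;0 0 -1 0 0 0 0.8")

```text
time: 19.3
position: [0.4964, -0.179, 0.347]
tool_rot: [0.734, 0.679, -0.0, 0.005]
ft_force: [1.0, -0.4, -0.5]
grip_width: 0.0696
grip_force: 0.0
```

```bash
python3 - <<'E'
from rig import robot
import cv2,numpy as np
from h import *
def proj(n,p):
    K,E=C[n]["K"],C[n]["E"];c=E[:3,:3]@p+E[:3,3];c=K@(c*[1,-1,-1]);return c[:2]/c[2]
# mean brightness of predicted lid vs. surroundings; neighbours compared with first picture
xm=np.array([.997,-.0785,0]);ym=np.array([.0785,.997,0])
for n in("side","top"):
    im=robot.camera(n)["image"][:,:,::-1].astype(int);im0=cv2.imread(f"pics/{n}0.png").astype(int)
    for nm,p in(("L",[.5234,-.3113,.17]),("R",[.4948,-.405,.17]),("mid",[.4934,-.178,.17])):
        u,v=proj(n,np.array(p)).round().astype(int);a=im[v-12:v+13,u-12:u+13];b=im0[v-12:v+13,u-12:u+13]
        print(n,nm,(u,v),"diff",np.abs(a-b).mean().round(1))
        if nm=="mid":
            for k in range(-36,37,6): print(" ".join("%3d/%3d"%(im[v+k,u+j].mean(),np.ptp(im[v+k,u+j])) for j in range(-36,37,6)))
print(robot.get_obs()["position"],robot.get_obs()["ft_force"])
E
```

```text
side L (np.int64(330), np.int64(197)) diff 4.4
side R (np.int64(255), np.int64(217)) diff 3.5
side mid (np.int64(391), np.int64(143)) diff 35.9
 55/ 76  49/ 70  59/ 82  58/ 79 136/166 140/164 142/163  37/ 36  18/  2  15/  2  16/  2  30/  3  39/  3
 55/ 74  51/ 67  59/ 76  55/ 82  58/ 82 122/156 133/170 132/177  99/117  32/  2  60/  3  18/  2  24/  2
 55/ 75  47/ 71  62/ 73  58/ 80  57/ 71  56/ 85  90/124 133/177 133/181 139/161  34/  1  26/  2  64/  5
 54/ 75  47/ 75  63/ 73  57/ 81  50/ 71  66/ 69  57/ 81  55/ 86 133/176 127/182 137/174  44/ 40  28/  1
 59/ 68  45/ 68  73/ 66  59/ 82  49/ 74  72/ 58  98/  4 110/  3  61/ 70 125/170 134/178 133/175 100/123
129/137 144/131  74/ 69  67/ 50 110/  1 106/  2  69/  6  63/  7 109/  5  74/ 41  99/126 139/170 137/175
146/131 140/128 109/  2 107/  3  65/  7  64/  7  69/  5  64/  5  81/  4 110/  5  93/ 15  67/ 88 145/158
 56/ 66 126/120  65/  3 102/  3 110/  2  68/  7  88/  5 109/  4 108/  4  95/  2  67/  1  59/ 82  55/ 85
 76/ 46  72/ 40  68/  3  66/  3 106/  5 108/  0 108/  1  87/  2  69/  1  67/  2  67/ 13  51/ 73  56/ 85
 74/ 42  73/ 33  67/
[... 1264 characters left out ...]

120/104  86/102  95/ 12 117/  6 115/  6 106/  7 103/  6  93/  7  92/  8 118/  6  68/  5 104/ 24 106/ 24
 60/ 70  85/100  74/ 56 116/  5 119/  6 121/  5 122/  6 121/  6 120/  6 117/  6  68/  3  99/ 40  95/ 44
 56/ 68  82/ 95  90/ 95  91/  6  90/  5  91/  5  91/  6  90/  6  91/  4  90/  5  65/  3  92/ 47  91/ 48
 78/ 90  70/ 71  84/ 95  91/  6  90/  5  90/  5  90/  5  91/  5  92/  5  92/  5  45/  3  80/ 40  92/ 45
 87/103  68/ 71 129/119  91/  3  90/  4  90/  5  91/  6  90/  5  90/  5  91/  5  66/  3  80/ 26  86/ 43
 86/104  82/ 97 129/139  82/  7  89/  4  90/  5  90/  5  91/  6  90/  5  91/  6  69/  4  68/  4  73/ 39
[ 0.49320019 -0.17724458  0.34139929] [ 0.39239402  0.21525155 -1.37873473]
```

```bash
python3 -c "
from rig import robot
print(robot.hand_in())"
```

```text
the job is handed in; nothing more can be done
None
```

I handed the job in at about 19 s of the 58 s limit, and no verdict came back: the middle case stands upright on the mat, about 27 mm from its centre (limit 40 mm), and the other two cases still stand in the rack where they were.

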